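# Set the length stop to the red pointer

## Robot

A 6-joint arm with a two-finger parallel gripper is mounted at the origin on the work surface. World frame = base frame: x ahead of the robot, y to its left, z up, the work surface at z = 0. Lengths are in mm, angles in rad, forces in N, time in s.
With the tool pointing down it reaches from about 275 to 750 mm from the base axis. Payload 10.2 kg.
Tool frame: the origin (TCP) lies between the finger pads; the fingertips stand 11 mm ahead of it and the grasp point (between the pads) lies 8 mm behind it; z points along the fingers, y is the line along which they close (so a half turn about z gives the same grasp; the last joint's range is limited). The gripper opens to 85 mm and grips with 20 to 120 N. Pads are 22 mm wide; open, the fingers measure 114 mm over their backs; the gripper's body (76 mm by 85 mm) begins 54 mm behind the grasp point. The pads swing forward as they close: fully open they stand 13 mm farther back than shut.
Start: joints at [0.99, 0.313, 1.498, -0, 1.331, -0.223], TCP at [183.875, 491.753, 242.294] pointing down, gripper open.
Joint ranges: [-2.94, 2.94], [-0.97, 2.17], [0.19, 2.56], [-1.23, 4.37], [0.02, 3.11], [-2.88, 2.88]. Speed limits (rad/s): [2.39, 2.39, 3.01, 3.14, 3.14, 3.14].

## Interface

Orientations are given as a unit quaternion [w, x, y, z].
In Python, from rig import sense, eyes, finish_job gives the robot as it stands.
- The arm moves only by the shell command python3 -m jog 'ROWS' [FORCE]. ROWS is JSON, a list of rows, each a list of 7 numbers: the shift along the tool's x, y, z in m, then the turn, a rotation vector about the tool's x, y, z in rad, then the finger opening in m, from 0 to 0.0854. In form: [[dx, dy, dz, rx, ry, rz, gripper], ...]. A call has 1 to 5 rows; each row shifts and turns the commanded pose from where the row before left it, along the tool's axes as they then stand; what a row does not reach is not made up. A row lasts 1/10 s, in which the tool goes at most 50 mm and 8.59 degrees, less where a joint would pass 70% of its speed; a pose out of reach is approached as far as the arm can. A call is refused whole if a number of a shift passes 0.05 or a number of a turn 0.15, either way. A call with a gripper value outside its range is refused whole. The fingers move at their own pace and stop on an object; FORCE is the grip in N (left out, the last holds). Time passes only in rows, so rows that do not move let the fingers close. It gives the time, the measured TCP pose, the force, the opening and the grip force at its end, in the units of the state.
- sense(): the state, without advancing time (a new reading comes with each control period).
- eyes.capture(name): name is "scene" or "top" or "wrist"; returns the picture (384x512x3 uint8, red, green, blue); there is no depth.
- eyes.calibration(name): a dict with "fx", "fy", "cx", "cy" (pixels), "cam_to_world" (4x4, takes a point from camera to world coordinates); the wrist camera has in their place "mount" (4x4, takes a point from camera to tool coordinates, whose origin is the TCP and whose axes are the flange's). Camera axes: x right, y down, z forward; pixel columns grow to the right and rows downward; lengths in mm; the calibration is good to about 2 mm. The wrist camera is an equidistant fisheye: a pixel r from the principal point sees the ray r / f radians off the axis. A picture is of the moment at which its call begins: read the wrist's pose just before it. calibration takes no time and is no camera call.
- finish_job(): hands the job in; it is judged then, once.
The state is a dict: "time_s": time; "joints": joint angles; "dq": joint speeds; "tau": joint torques, N m; "eef_pos": TCP position; "ee_rot": TCP orientation; "force": force on the tool from outside, world axes, zero at the start; "wrist_torque": the same for the moment, N m; "grip_width": opening from 0.0 (shut) to 1.0 (fully open); "grip_force": force on a finger pad.
Only numpy, scipy, OpenCV 4.12 (cv2) and the standard library are available. Lean on these libraries where they do the work, as an engineer would, in place of code of your own. Each camera call takes 0.05 s, during which the arm holds its last target. There are 200 camera calls.

## Task

Slide the stop with the blue grip along its track until the white line on its top is in line with the red pointer beside the track, so that the next cut comes out at the marked length, then let go of it. Leave the stop with the yellow grip where it is.

Things in the scene. Friction and masses are not known exactly. Their poses are not given: they have to be found in the camera images.
- blue_stop: Stop on a fixed aluminium track: carriage 50 (x) x 44 (y) x 16 mm high, on it a blue upright grip 34 (x) x 24 (y), top 58 above the origin, white line across its top at x=0. Origin: stop's centre at the track's top, 30 mm above the bench. x: sliding direction, y across, z up. Starts near mid-track, slides 115 mm to either side of it, friction 3 N, stays where left, cannot lift or turn.
- red_pointer: Red pointer 18 mm wide, 12 mm high, fixed beside the blue stop's track, towards either end, its tip pointing at the track. Origin: centre of its underside, 18 mm above the bench, 42 mm to the -y side of the track's centre line; same axes as the blue stop; tip at x=0. A like white pointer by the same track does not count. Pointers top out 30 mm, track ends 32 mm above the bench.
- yellow_stop: The same kind of stop with a yellow grip, a bystander on the other track. Origin and axes as for the blue stop. Each track (300 mm long) is on its own fixed plywood board 320 (x) x 130 (y) x 18 mm; the boards lie side by side on the bench, each at its own yaw, and may change places.

How it is judged:
By the outcome, as a careful person would: the job done as asked, in the order asked, and still so for the second after the job is handed in, with the robot touching nothing.
It also fails if it takes over 32 s, if anything falls off the work surface, if the arm or the gripper's body presses on something with over 40 N, if the wrist force passes 120 N, or if a joint passes its speed limit or range.

## Working session

There is one attempt and no reset: what is moved stays moved. The work goes in short steps, Python scripts to look and compute and a shell command to move; the robot and the scene stay as the last step left them, time stands still between calls to the robot, and variables do not carry over. Pictures are saved under pics/ and viewed, at most 10 in all, crops included, and the job is handed in when it is done.

```bash
mkdir -p pics; python3 - <<'E'
from rig import sense,eyes
import cv2,numpy as np
s=sense();print(s)
for n in("top","scene"):
    im=eyes.capture(n);cv2.imwrite(f"pics/{n}0.png",cv2.resize(im[:,:,::-1],(800,600),interpolation=cv2.INTER_CUBIC));np.save(f"pics/{n}0.npy",im)
    c=eyes.calibration(n);print(n,c)
print(eyes.calibration("wrist"))
E
```

```text
{'time_s': 0.0, 'joints': array([ 9.89562478e-01,  3.13480345e-01,  1.49843492e+00,  2.56397078e-05,
        1.33101124e+00, -2.23414742e-01]), 'dq': array([ 0.00014741,  0.00073287,  0.00111516, -0.00087804,  0.00292218,
        0.00078055]), 'tau': array([ 1.28915242e-03, -4.12258029e+01, -2.59752399e+01, -6.53616144e-05,
        3.98667500e-03, -6.12600232e-06]), 'eef_pos': array([183.74826309, 491.53543998, 241.72035806]), 'ee_rot': array([-2.72596447e-04,  1.77959603e-01,  9.84037568e-01, -6.08797282e-04]), 'force': array([-0.08681558,  0.68227119,  0.53918936]), 'wrist_torque': array([0.02014825, 0.0102286 , 0.00734916]), 'grip_force': 0.0, 'grip_width': 0.9984812253517532}
top {'fx': 369.8816664211585, 'fy': 369.8816664211585, 'cx': 250.90478178110536, 'cy': 188.09048515435714, 'cam_to_world': array([[-2.62594839e-02, -9.94861301e-01,  9.77825728e-02,
         4.62064183e+02],
       [-9.99413611e-01,  2.82774350e-02,  1.93085553e-02,
        -2.11076419e+01],
       [-2.19743748e-02, -9.72182015e-02, -9.95020476e-01,
         7.54861964e+02],
       [ 0.00000000e+00,  0.00000
[... 271 characters left out ...]
7.39872519e-01, -4.01109413e-01,  5.40092486e-01,
        -3.88090067e+02],
       [ 1.84255973e-04, -8.02695676e-01, -5.96388814e-01,
         4.33980585e+02],
       [ 0.00000000e+00,  0.00000000e+00,  0.00000000e+00,
         1.00000000e+00]])}
{'fx': 297.3186396354542, 'fy': 297.3186396354542, 'cx': 254.88943886009955, 'cy': 188.4983979792561, 'mount': array([[ 1.14805448e-03, -9.63501600e-01, -2.67700109e-01,
         6.63991313e+01],
       [ 9.99998968e-01,  8.74987252e-04,  1.13934087e-03,
         3.71268840e-01],
       [-8.63522571e-04, -2.67701141e-01,  9.63501610e-01,
        -1.32158411e+02],
       [ 0.00000000e+00,  0.00000000e+00,  0.00000000e+00,
         1.00000000e+00]])}
```

View pics/top0.png

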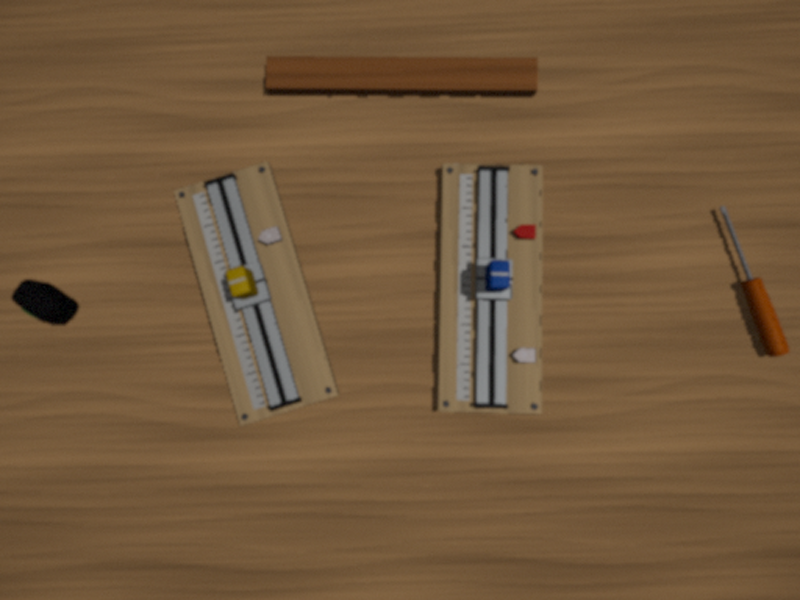

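View pics/scene0.png

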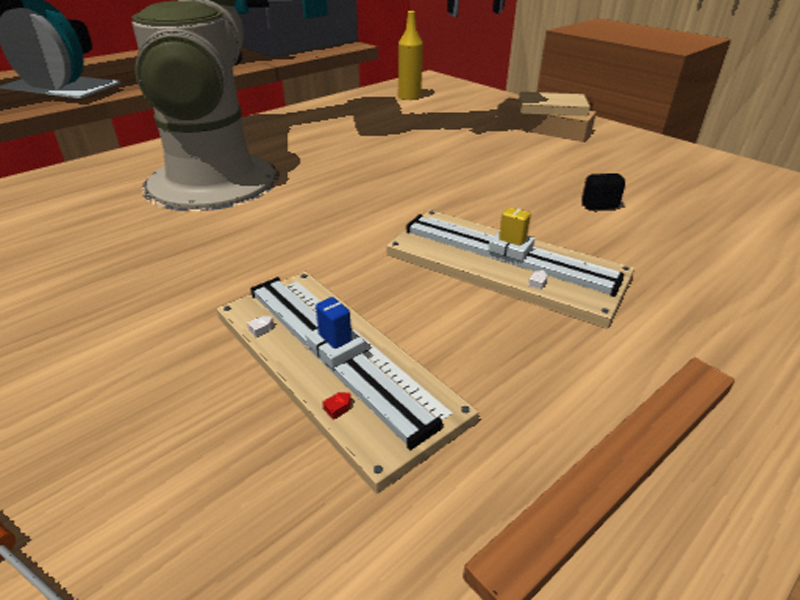

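The top view shows the blue stop's grip at about (498,275), the red pointer at (525,232) and a white pointer at (524,355) beside the right-hand track, which runs nearly along world x. The yellow stop is on the left track. I'll enlarge the blue track.

```bash
cat > h.py <<'E'
import numpy as np
from rig import eyes
def px2w(n,u,v,z):
    c=eyes.calibration(n);T=c["cam_to_world"]
    d=T[:3,:3]@np.array([(u-c["cx"])/c["fx"],(v-c["cy"])/c["fy"],1]);o=T[:3,3]
    return o+d*(z-o[2])/d[2]
E
python3 - <<'E'
import cv2,numpy as np
from h import px2w
im=np.load("pics/top0.npy")
c=im[100:268,275:355];cv2.imwrite("pics/crop1.png",cv2.resize(c[:100,15:,::-1],None,fx=6,fy=6,interpolation=cv2.INTER_CUBIC)) # u=290+x/6, v=100+y/6
f=1.5625
for nm,u,v,z in [("line",498,275,88),("red",525,232,30),("trackTop",493,168,32),("trackBot",491,405,32)]:print(nm,px2w("top",u/f,v/f,z))
E
```

```text
line [ 546.09397347 -131.49641698   88.        ]
red [ 607.29119935 -177.58832645   30.        ]
trackTop [ 691.19540022 -140.47052424   32.        ]
trackBot [ 392.45780677 -125.10711518   32.        ]
```

View pics/crop1.png

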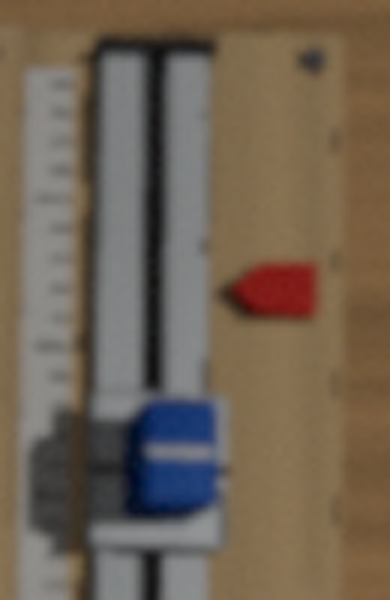

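The crop puts the white line at about (180,452) and the red tip at about (222,292), a gap of roughly 60 mm along the track. I'll close along the track direction, so the tool turns by about +1.265 rad about its z.

```bash
python3 -m jog '[[0,0,0,0,0,0.14,0.085],[0,0,0,0,0,0.14,0.085],[0,0,0,0,0,0.14,0.085],[0,0,0,0,0,0.14,0.085],[0,0,0,0,0,0.14,0.085]]' >/dev/null; python3 -m jog '[[0,0,0,0,0,0.14,0.085],[0,0,0,0,0,0.14,0.085],[0,0,0,0,0,0.14,0.085],[0,0,0,0,0,0.145,0.085],[0,0,0,0,0,0,0.085]]'
cat >> h.py <<'E'
from rig import sense
from scipy.spatial.transform import Rotation as R
def pose():
    s=sense();q=s["ee_rot"];return s,np.array(s["eef_pos"]),R.from_quat([q[1],q[2],q[3],q[0]]).as_matrix()
def to(target,yaw=None):
    s,p,M=pose();print("t",s["time_s"],"p",p.round(1),"yaw of tool y",np.arctan2(M[1,1],M[0,1]).round(4),"tool shift",(M.T@(np.array(target)-p)).round(1))
E
python3 - <<'E'
from h import *
L=px2w("top",320,175.33,88);P=px2w("top",328,148.6,30);print(L,P)
t=np.array([np.cos(.0515),-np.sin(.0515)]);print("dist",(P-L)[:2]@t)
to([565,-133,242])
E
```

```text
time_s: 1.1
eef_pos: [183.8, 491.6, 242.0]
ee_rot: [0.0, 0.726, 0.688, -0.0]
force: [-0.6, -0.5, 0.3]
grip_width: 0.995
grip_force: 0.0
[ 547.2484031  -133.85797244   88.        ] [ 607.53601153 -161.81255523   30.        ]
dist 61.64670189534542
t 1.1 p [183.8 491.6 242. ] yaw of tool y -0.0533 tool shift [-6.035e+02  4.139e+02  2.000e-01]
```

```bash

python3 -m jog '[[-0.035,0.024,0,0,0,0,0.085],[-0.035,0.024,0,0,0,0,0.085],[-0.035,0.024,0,0,0,0,0.085],[-0.035,0.024,0,0,0,0,0.085],[-0.035,0.024,0,0,0,0,0.085]]' >/dev/null
python3 -m jog '[[-0.035,0.024,0,0,0,0,0.085],[-0.035,0.024,0,0,0,0,0.085],[-0.035,0.024,0,0,0,0,0.085],[-0.035,0.024,0,0,0,0,0.085],[-0.035,0.024,0,0,0,0,0.085]]' >/dev/null
python3 -m jog '[[-0.035,0.024,0,0,0,0,0.085],[-0.035,0.024,0,0,0,0,0.085],[-0.035,0.024,0,0,0,0,0.085],[-0.035,0.024,0,0,0,0,0.085],[-0.035,0.024,0,0,0,0,0.085]]' >/dev/null
python3 -m jog '[[-0.035,0.024,0,0,0,0,0.085],[-0.035,0.024,0,0,0,0,0.085],[0,0,0,0,0,0,0.085],[0,0,0,0,0,0,0.085]]'
python3 - <<'E'
from h import *
import cv2
s,p,M=pose();im=eyes.capture("wrist");np.savez("pics/w1.npz",im=im,p=p,M=M)
cv2.imwrite("pics/w1.png",cv2.resize(im[:,:,::-1],(800,600),interpolation=cv2.INTER_CUBIC));to([548,-133,68])
E
```

```text
time_s: 3.0
eef_pos: [560.3, -124.0, 241.6]
ee_rot: [-0.001, 0.725, 0.689, -0.0]
force: [-0.1, 0.7, 0.4]
grip_width: 0.996
grip_force: 0.0
t 3.05 p [ 560.1 -123.2  242. ] yaw of tool y -0.0495 tool shift [-10.5 -11.4 174. ]
```

View pics/w1.png

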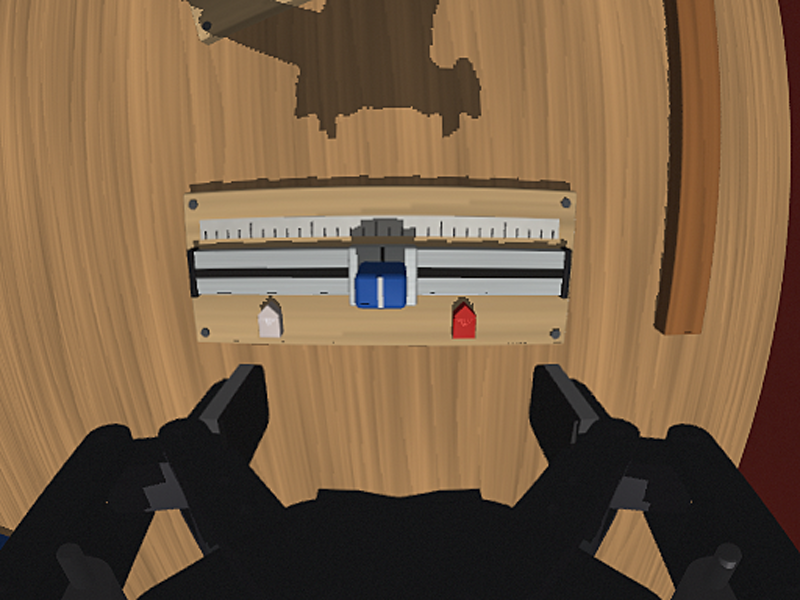

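The wrist view shows the white line at about (380,292) on the blue grip, the red pointer at about (464,322) with its tip upward at about (464,305), and track ends near (192,273) and (568,272). An enlarged crop will give finer readings.

```bash
cat >> h.py <<'E'
def w2w(u,v,z,p,M):
    c=eyes.calibration("wrist");x,y=u-c["cx"],v-c["cy"];r=np.hypot(x,y);a=r/c["fx"]
    d=np.array([x/r*np.sin(a),y/r*np.sin(a),np.cos(a)]);T=c["mount"]
    d=M@T[:3,:3]@d;o=p+M@T[:3,3];return o+d*(z-o[2])/d[2]
E
python3 - <<'E'
from h import *
import cv2
f=np.load("pics/w1.npz");im=f["im"]
cv2.imwrite("pics/crop2.png",cv2.resize(im[155:222,220:320,::-1],None,fx=8,fy=8,interpolation=cv2.INTER_CUBIC)) #u=220+x/8 v=155+y/8
k=1.5625
for n,u,v,z in [("line",380,292,88),("red",464,322,30),("t0",192,273,32),("t1",568,272,32)]:print(n,w2w(u/k,v/k,z,f["p"],f["M"]).round(1))
E
```

```text
line [ 549.5 -133.2   88. ]
red [ 610.8 -176.3   30. ]
t0 [ 394.6 -124.8   32. ]
t1 [ 694.8 -139.    32. ]
```

View pics/crop2.png

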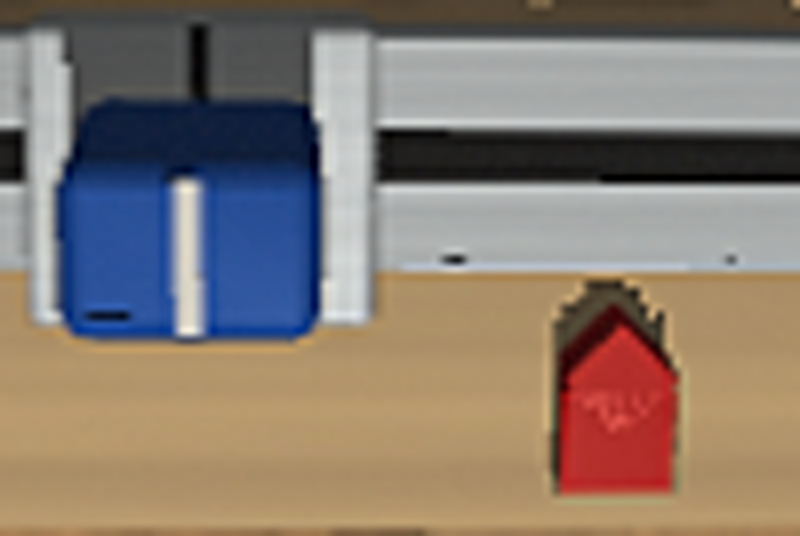

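The crop shows the white line centred at (188,257) and the red body centred at (617,430).

```bash
python3 - <<'E'
from h import *
f=np.load("pics/w1.npz")
p,M=f["p"],f["M"]
g=lambda x,y,z:w2w(220+x/8,155+y/8,z,p,M)
L=g(188,257,88);P=g(617,430,30);C=(g(31,322,46)+g(374,322,46))/2
k=1.5625
d=w2w(568/k,272/k,32,p,M)-w2w(192/k,273/k,32,p,M);print("yaw",np.arctan2(d[1],d[0]))
t=d[:2]/np.hypot(*d[:2]);print(L,P,C,"dist",(P-L)[:2]@t,(P-C)[:2]@t)
to([L[0],L[1],100])
E
```

```text
yaw -0.047123662663594745
[ 549.80398138 -133.45485687   88.        ] [ 610.94502438 -179.84283455   30.        ] [ 548.96542971 -154.56418547   46.        ] dist 63.25833191578848 63.10157193411285
t 3.05 p [ 560.1 -123.2  242. ] yaw of tool y -0.0495 tool shift [-10.8  -9.6 142. ]
```

```bash

python3 -m jog '[[-0.011,-0.0105,0,0,0,0,0.085],[0,0,0.04,0,0,0,0.085],[0,0,0.04,0,0,0,0.085],[0,0,0.03,0,0,0,0.085],[0,0,0.02,0,0,0,0.085]]'
python3 -m jog '[[0,0,0.02,0,0,0,0.085],[0,0,0.015,0,0,0,0.085],[0,0,0.009,0,0,0,0.085],[0,0,0,0,0,0,0.085],[0,0,0,0,0,0,0.05]]' 
python3 -m jog '[[0,0,0,0,0,0,0.02],[0,0,0,0,0,0,0.02],[0,0,0,0,0,0,0.02],[0,0,0,0,0,0,0.02],[0,0,0,0,0,0,0.02]]' 25
python3 -c "
from h import *
to([0,0,0])"
```

```text
time_s: 3.55
eef_pos: [547.7, -133.4, 110.6]
ee_rot: [-0.001, 0.725, 0.689, -0.0]
force: [0.2, -0.6, 0.5]
grip_width: 0.992
grip_force: 0.0
time_s: 4.05
eef_pos: [549.4, -134.2, 69.2]
ee_rot: [0.001, 0.725, 0.689, 0.0]
force: [-0.1, 0.0, -0.1]
grip_width: 0.849
grip_force: 0.0
time_s: 4.55
eef_pos: [549.4, -134.2, 68.9]
ee_rot: [0.0, 0.725, 0.689, 0.0]
force: [-1.7, 1.2, 6.9]
grip_width: 0.395
grip_force: 29.3
t 4.55 p [ 549.4 -134.2   68.9] yaw of tool y -0.0519 tool shift [ 105.5 -555.7   68.6]
```

Gripped at 33.7 mm, as expected. I'll slide 62.5 mm first, then check.

```bash

python3 -m jog '[[0,0.01,0,0,0,0,0.02],[0,0.02,0,0,0,0,0.02],[0,0.02,0,0,0,0,0.02],[0,0.01,0,0,0,0,0.02],[0,0.0025,0,0,0,0,0.02]]'
python3 -m jog '[[0,0,0,0,0,0,0.02],[0,0,0,0,0,0,0.02],[0,0,0,0,0,0,0.02]]'
python3 - <<'E'
from h import *
import cv2
s,p,M=pose();im=eyes.capture("wrist");np.savez("pics/w2.npz",im=im,p=p,M=M)
cv2.imwrite("pics/w2.png",cv2.resize(im[140:290,155:355,::-1],(800,600),interpolation=cv2.INTER_CUBIC));to([548,-133,68])
E
```

```text
time_s: 5.05
eef_pos: [612.7, -137.5, 68.9]
ee_rot: [0.0, 0.725, 0.689, 0.0]
force: [-3.1, -1.2, 6.9]
grip_width: 0.393
grip_force: 29.6
time_s: 5.35
eef_pos: [612.4, -137.4, 68.9]
ee_rot: [0.001, 0.725, 0.688, 0.001]
force: [3.3, 0.5, 5.5]
grip_width: 0.392
grip_force: 29.3
t 5.4 p [ 612.3 -137.4   68.9] yaw of tool y -0.0521 tool shift [  1.1 -64.5   0.8]
```

View pics/w2.png

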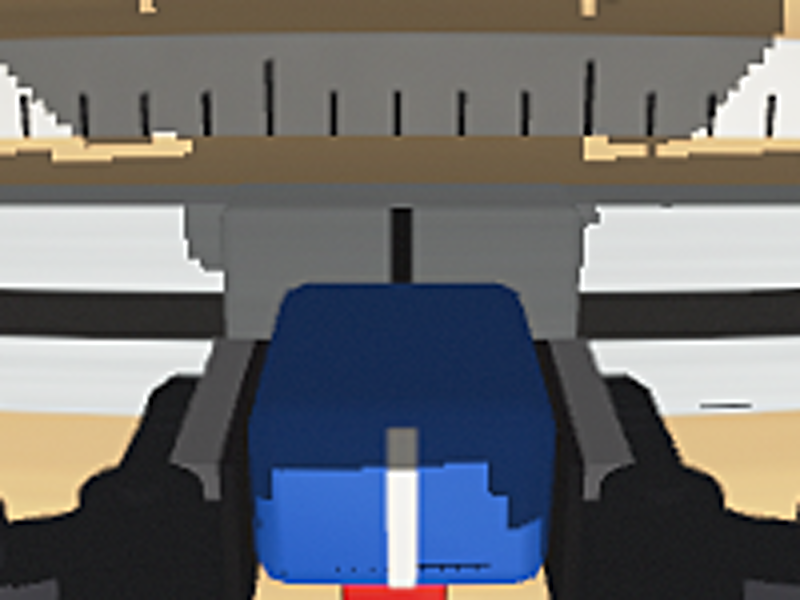

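The line's near end is at about (402,585). The red pointer's body shows below it from about 343 to 447, so the two are close to aligned. I'll work out the offset between them.

```bash
python3 - <<'E'
from h import *
f=np.load("pics/w2.npz");p,M=f["p"],f["M"]
g=lambda x,y,z:w2w(155+x/4,140+y/4,z,p,M)
t=np.array([np.cos(.0505),-np.sin(.0505)])
L=g(401.5,570,88);P=g(395,593,30);A=g(343,593,30);B=g(447,593,30);Bk=g(401,245,46)
print(L,P,np.hypot(*(B-A)[:2]),"remain",(P-L)[:2]@t,(P-Bk)[:2]@t)
im=f["im"];r=im[285:300,230:280].astype(int)
m=(r[...,0]>120)&(r[...,1]<90)
for i,row in enumerate(m):
    x=np.where(row)[0]
    if len(x)>5:print(285+i,230+x.min(),230+x.max(),(w2w(230+x.mean()+0.,285+i,30,p,M)-L)[:2]@t)
E
```

```text
[ 613.76500141 -144.89816424   88.        ] [ 610.6533169  -188.23253494   30.        ] 17.880570147923315 remain -0.9202618883964154 -0.9816421020831886
286 241 266 -1.4652358443750788
287 241 266 -1.0893035032980225
288 241 266 -1.091508750953636
289 241 266 -1.0937315649434942
290 250 265 1.593423083954443
```

The remaining offset is about −0.9 mm. I'll correct it, release, lift and verify.

```bash

python3 -m jog '[[0,-0.0009,0,0,0,0,0.02],[0,0,0,0,0,0,0.02],[0,0,0,0,0,0,0.02],[0,0,0,0,0,0,0.02]]'
python3 -m jog '[[0,0,0,0,0,0,0.085],[0,0,0,0,0,0,0.085],[0,0,0,0,0,0,0.085],[0,0,0,0,0,0,0.085],[0,0,0,0,0,0,0.085]]'
python3 -m jog '[[0,0,-0.02,0,0,0,0.085],[0,0,-0.04,0,0,0,0.085],[0,0,-0.04,0,0,0,0.085],[0,0,0,0,0,0,0.085]]' >/dev/null
python3 -m jog '[[-0.03,0,0,0,0,0,0.085],[-0.03,0,0,0,0,0,0.085],[0,0,0,0,0,0,0.085],[0,0,0,0,0,0,0.085]]' 
python3 - <<'E'
from h import *
import cv2
s,p,M=pose();im=eyes.capture("wrist");np.savez("pics/w3.npz",im=im,p=p,M=M)
cv2.imwrite("pics/w3.png",cv2.resize(im[100:250,155:355,::-1],(800,600),interpolation=cv2.INTER_CUBIC));to([548,-133,68])
E
```

```text
time_s: 5.8
eef_pos: [611.3, -137.4, 68.9]
ee_rot: [0.001, 0.725, 0.688, 0.0]
force: [3.2, 0.9, 5.7]
grip_width: 0.397
grip_force: 29.4
time_s: 6.3
eef_pos: [610.7, -137.3, 68.1]
ee_rot: [-0.0, 0.725, 0.688, -0.0]
force: [-0.0, -0.5, -0.6]
grip_width: 0.995
grip_force: 0.0
time_s: 7.1
eef_pos: [607.5, -197.3, 167.6]
ee_rot: [-0.001, 0.726, 0.688, -0.0]
force: [0.6, 0.0, -0.6]
grip_width: 0.994
grip_force: 0.0
t 7.15 p [ 607.6 -196.7  167.8] yaw of tool y -0.052 tool shift [ 60.4 -62.8  99.9]
```

View pics/w3.png

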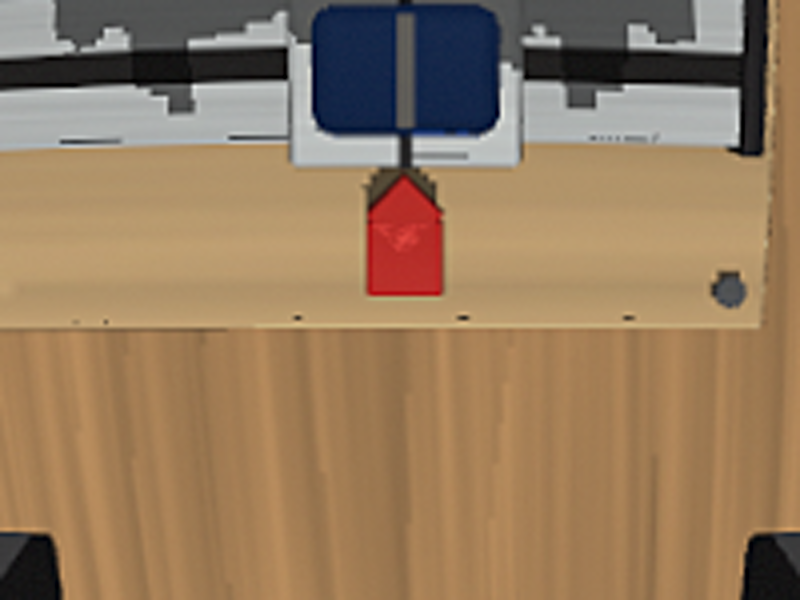

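The line, the black mark at (405,150), the pointer tip at (404,172) and the body centre at (405,255) are collinear to within about 0.3 mm. The gripper is clear.

```bash
python3 -c "
from rig import finish_job
print(finish_job())"
```

```text
the job is handed in; nothing more can be done
None
```

I slid the blue stop along its track until its white line was in line with the red pointer, to within about 0.3 mm in the last wrist picture. I then let go of it and handed the job in at about 7 s, without touching the yellow stop.

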